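Stand two dusty filter cartridges up and crate them by colour

TASK

Stand the blue and the orange filter cartridge, which are lying on the counter, upright on their feet (neck up) on the black rubber mat and let go, so that both stand there together and the dust settles. Then take each one again and lower it, without dropping it, neck up into the crate cell lined in its own colour, right down on the floor of the cell. Leave the cartridges already in the crate and the other things on the counter where they are.

Things in the scene. Friction and masses are not known exactly. Their poses are not given: they have to be found in the camera images.
- blue_cartridge: filter cartridge, loose, lying on its side at the start: white pleated block 52 x 52 mm in section, 104 mm long with blue cap and grey foot, then a round blue neck 30 mm in diameter, 36 mm long (140 mm in all; 150 to 310 g). Origin at the centre of the foot's end face; x runs along the cartridge towards the neck, y and z square to its flat sides. Lying, the axis is 26 mm above the counter
- orange_cartridge: filter cartridge, loose, lying on its side at the start: white pleated block 52 x 52 mm in section, 104 mm long with orange cap and grey foot, then a round orange neck 30 mm in diameter, 36 mm long (140 mm in all; 150 to 310 g). Origin at the centre of the foot's end face; x runs along the cartridge towards the neck, y and z square to its flat sides. Lying, the axis is 26 mm above the counter
- mat: flat black rubber mat, 200 (its x) x 170 (its y) x 4 mm, fixed to the counter; origin at the centre of its underside, on the counter
- crate: grey open crate with 2 x 2 square cells, 136 x 136 mm outside, 85 mm high, walls and floor 4 mm, cells 62 x 62 mm with centres at x, y = +-33 mm; fixed. Origin at the centre of its underside, axes along its walls. One cell is lined blue, one orange, the other two hold cartridges
- blue_cell: the blue-lined cell of the crate, empty at the start, 62 x 62 mm inside, fixed; which cell is blue varies. Origin at the centre of the cell on the crate's floor (4 mm above the counter), x and y along the walls, z up. A pad 3 mm thick covers the floor: a seated cartridge's foot is at z = 3 mm in this frame, the wall rims are at z = 81 mm
- orange_cell: the orange-lined cell of the crate, empty at the start, 62 x 62 mm inside, fixed; which cell is orange varies. Origin at the centre of the cell on the crate's floor (4 mm above the counter), x and y along the walls, z up. A pad 3 mm thick covers the floor: a seated cartridge's foot is at z = 3 mm in this frame, the wall rims are at z = 81 mm
- green_stock: bystander: the same kind of cartridge with a green cap and neck, already standing in a cell of the crate, neck up. Origin at the centre of its underside, z up, 140 mm tall. Loose, stays where it is
- white_stock: bystander: the same kind of cartridge with a white cap and neck, already standing in a cell of the crate, neck up. Origin at the centre of its underside, z up, 140 mm tall. Loose, stays where it is
- canister: bystander: grey round canister with a black twist cap, 110 mm in diameter, 170 mm tall; origin under its centre
- pan: bystander: shallow open aluminium pan, 150 x 230 x 40 mm; origin under its centre
- round_filter: bystander: round white pleated filter with red end plates, 108 mm in diameter, 76 mm tall; origin under its centre
- dusting_brush: bystander: black dusting brush lying flat, about 195 x 50 x 28 mm; origin under its middle, x along it
- bottle: bystander: white plastic bottle with a green cap, 72 mm in diameter, 190 mm tall; origin under its centre
Things that resemble listed ones, but are neither listed nor needed, are in the scene too. What is shaped like the orange_cartridge but red is not meant.

How it is judged (in metres and radians):
On the way:
1. both cartridges stand upright, neck up, on the mat at the same time, at rest and not held by the fingers (angle between each of blue_cartridge, orange_cartridge's own x axis and vertical below 0.1 rad and x of blue_cartridge in the frame of mat between -0.1 and 0.1 m and y of blue_cartridge in the frame of mat between -0.085 and 0.085 m and z of blue_cartridge in the frame of mat between 0 and 0.01 m and contact force between the fingers and blue_cartridge below 0.2 N and linear speed of each of blue_cartridge, orange_cartridge below 0.03 m/s and x of orange_cartridge in the frame of mat between -0.1 and 0.1 m and y of orange_cartridge in the frame of mat between -0.085 and 0.085 m and z of orange_cartridge in the frame of mat between 0 and 0.01 m and contact force between the fingers and orange_cartridge below 0.2 N), for 0.3 s.
At the end, for the whole second after the job is handed in: Each of the two cartridges stands neck up (tilt under 0.1 rad) in the cell of its own colour, its foot within 12 mm of the cell's centre and within 5 mm of the cell pad, at rest; the green and white cartridges still stand in their cells (moved under 20 mm) (angle between each of blue_cartridge, orange_cartridge's own x axis and vertical below 0.1 rad and horizontal distance between blue_cartridge and blue_cell below 0.012 m and z of blue_cartridge in the frame of blue_cell between -0.001 and 0.008 m and linear speed of each of blue_cartridge, orange_cartridge below 0.03 m/s and horizontal distance between orange_cartridge and orange_cell below 0.012 m and z of orange_cartridge in the frame of orange_cell between -0.001 and 0.008 m and distance of each of green_stock, white_stock from where it was at the start of the episode below 0.02 m and angle between each of green_stock, white_stock's own z axis and vertical below 0.1 rad); the robot touches nothing.
It fails at once if the blue cartridge drops into its cell (faster than 0.5 m/s inside it) (horizontal distance between blue_cartridge and blue_cell below 0.02 m and z of blue_cartridge in the frame of blue_cell below 0.07 m and linear speed of blue_cartridge above 0.5 m/s).
It fails at once if the orange cartridge drops into its cell (faster than 0.5 m/s inside it) (horizontal distance between orange_cartridge and orange_cell below 0.02 m and z of orange_cartridge in the frame of orange_cell below 0.07 m and linear speed of orange_cartridge above 0.5 m/s).
It fails at once if a bystander on the counter is shoved more than 30 mm, or a cartridge already in the crate more than 30 mm (distance of any of canister, pan, round_filter, dusting_brush, bottle, green_stock, white_stock from where it was at the start of the episode above 0.03 m).
It also fails if it takes over 72 s, if anything falls off the work surface, if the arm or the gripper's body presses on something with over 40 N, if the wrist force passes 120 N, or if a joint passes its speed limit or range.

ROBOT

A 7-joint arm with a two-finger parallel gripper is mounted at the origin on the work surface. World frame = base frame: x ahead of the robot, y to its left, z up, the work surface at z = 0. Lengths are in m, angles in degrees, forces in N, time in s.
With the tool pointing down it reaches from about 0.425 to 0.875 m from the base axis. Payload 4.7 kg.
Tool frame: the origin (TCP) lies at the centre of the arm's flange, where the gripper is bolted on; the fingertips stand 182 mm ahead of it and the grasp point (between the pads) lies 164 mm ahead of it; z points along the fingers, y is the line along which they close (so a half turn about z gives the same grasp; the last joint's range is limited). The gripper opens to 87 mm and grips with 3 to 60 N. Pads are 19 mm wide; open, the fingers measure 117 mm over their backs; the gripper's body (75 mm by 190 mm) begins 51 mm behind the grasp point.
Start: joints at [-74.307, 18.392, -4.016, 83.108, 1.295, 78.541, -3.26], TCP at [0.167, 0.628, 0.405] pointing down, gripper open.
Joint ranges: [-163.93, 163.93], [-17.29, 119.83], [-79.2, 71.16], [3.27, 140.29], [-89.18, 269.18], [5.43, 117.66], [-154.24, 154.24]. Speed limits (degrees/s): [147.25, 147.25, 180, 180, 180, 180, 180].

INTERFACE

Orientations are given as [roll, pitch, yaw] about the fixed x, y, z axes, in that order (R = Rz(yaw) Ry(pitch) Rx(roll)).
In Python, from cell import env gives the robot as it stands. The module is installed in compiled form; this text tells all that it offers.
- The arm moves only by the tool step_arm, never from a script. Its argument "steps" is one flat list of numbers, 5 for each row, row after row: the opening, from 0 (shut) to 1 (fully open), then the shift along the tool's x, y, z in mm, then the turn about the tool's z in degrees. In form: [grip, dx, dy, dz, roll, grip, dx, dy, dz, roll, ...]. A call has 1 to 12 rows; each row shifts and turns the commanded pose from where the row before left it, along the tool's axes as they then stand; what a row does not reach is not made up. A row lasts 1/8 s, in which the tool goes at most 62.5 mm and 10.7 degrees, less where a joint would pass 70% of its speed; a pose out of reach is approached as far as the arm can. A call with a gripper value outside its range is refused whole. The fingers move at their own pace and stop on an object; "grip_force" is the grip in N (left out, the last holds). Time passes only in rows, so rows that do not move let the fingers close. It gives the time, the measured TCP pose, the force, the opening and the grip force at its end, in the units of the state.
- env.get_obs(): the state, without advancing time (a new reading comes with each control period).
- env.read_camera(name): name is "scene" or "top" or "wrist"; returns a dict with "image" (384x512x3 uint8, red, green, blue), "camera_matrix" (3x3 intrinsics, pixels), "R" (3x3) and "t" (3): a world point X has camera coordinates R X + t. Camera axes: x right, y down, z forward; pixel columns grow to the right and rows downward; lengths in m; the calibration is good to about 2 mm. A picture is of the moment at which its call begins. There is no depth.
- env.sign_off(): hands the job in; it is judged then, once.
The state is a dict: "time_s": time; "qpos": joint angles; "joint_velocities": joint speeds; "effort": joint torques, N m; "tool_pos": TCP position; "tool_rot": TCP orientation; "force": force on the tool from outside, world axes, zero at the start; "wrist_torque": the same for the moment, N m; "grip_width": finger opening in m; "grasp_force": force on a finger pad.
Only numpy, scipy, OpenCV 4.12 (cv2) and the standard library are available. Lean on these libraries where they do the work, as an engineer would, in place of code of your own. Each camera call takes 0.05 s, during which the arm holds its last target. There are 200 camera calls.

## Working session

There is one attempt and no reset: what is moved stays moved. The work goes in short steps, Python scripts to look and compute and a tool call to move; the robot and the scene stay as the last step left them, time stands still between calls to the robot, and variables do not carry over. Pictures are saved under pics/ and viewed, at most 10 in all, crops included, and the job is handed in when it is done.

Besides the shell and the picture viewer there is one more tool, called after ">>>" as name(argument=value, ...) on one line, values as JSON. step_arm: Moves the arm, as the interface text tells. Its arguments: {"type":"object","properties":{"steps":{"type":"array","items":{"type":"number"}},"grip_force":{"type":"number"}},"required":["steps"]}

```bash
mkdir -p pics
cat > h.py <<'E'
from cell import env
import numpy as np, cv2, pickle
def snap(n,tag):
    c=env.read_camera(n); cv2.imwrite(f'pics/{tag}.png',c['image'][:,:,::-1]); pickle.dump(c,open(f'pics/{tag}.pkl','wb')); return c
def load(tag): return pickle.load(open(f'pics/{tag}.pkl','rb'))
def onz(c,u,v,z):
    K,R,t=map(np.array,(c['camera_matrix'],c['R'],c['t'])); d=R.T@np.linalg.solve(K,[u,v,1]); o=-R.T@t
    return o+d*(z-o[2])/d[2]
def proj(c,X):
    p=np.array(c['camera_matrix'])@(np.array(c['R'])@np.array(X)+np.array(c['t'])); return p[:2]/p[2]
def tri(c1,p1,c2,p2):
    P=[np.array(c['camera_matrix'])@np.c_[c['R'],c['t']] for c in (c1,c2)]
    X=cv2.triangulatePoints(P[0],P[1],np.float64(p1).reshape(2,1),np.float64(p2).reshape(2,1)); return (X[:3]/X[3]).ravel()
E
python3 - <<'E'
from h import *
a=snap('top','top0');b=snap('scene','sc0')
for c in(a,b): print(np.round(c['camera_matrix'],1).tolist(),np.round(-np.array(c['R']).T@c['t'],3),np.round(c['R'],2).tolist())
im=np.hstack([cv2.imread('pics/top0.png'),cv2.imread('pics/sc0.png')])
o=env.get_obs();print(o['tool_pos'],o['tool_rot'],o['grip_width'],o['time_s'])
cv2.imwrite('pics/top0b.png',cv2.resize(cv2.imread('pics/top0.png'),(800,600),interpolation=cv2.INTER_CUBIC))
cv2.imwrite('pics/sc0b.png',cv2.resize(cv2.imread('pics/sc0.png'),(800,600),interpolation=cv2.INTER_CUBIC))
E
```

```text
[[450.8, 0.0, 251.0], [0.0, 450.8, 187.5], [0.0, 0.0, 1.0]] [0.247 0.047 1.369] [[0.02, -1.0, 0.02], [-0.98, -0.02, -0.2], [0.2, -0.02, -0.98]]
[[415.5, 0.0, 249.0], [0.0, 415.5, 192.1], [0.0, 0.0, 1.0]] [ 1.52  -0.247  0.769] [[0.27, 0.96, 0.0], [0.55, -0.15, -0.82], [-0.79, 0.22, -0.57]]
[0.16695585 0.6280001  0.40377628] [-1.79902230e+02  6.00974855e-03  1.65116534e+02] 0.08698787615485347 0.1
```

View pics/top0b.png

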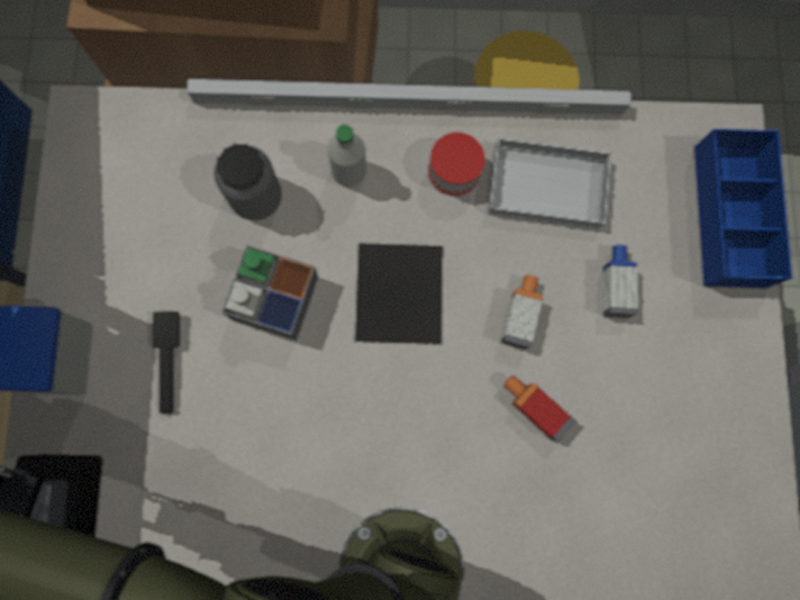

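View pics/sc0b.png

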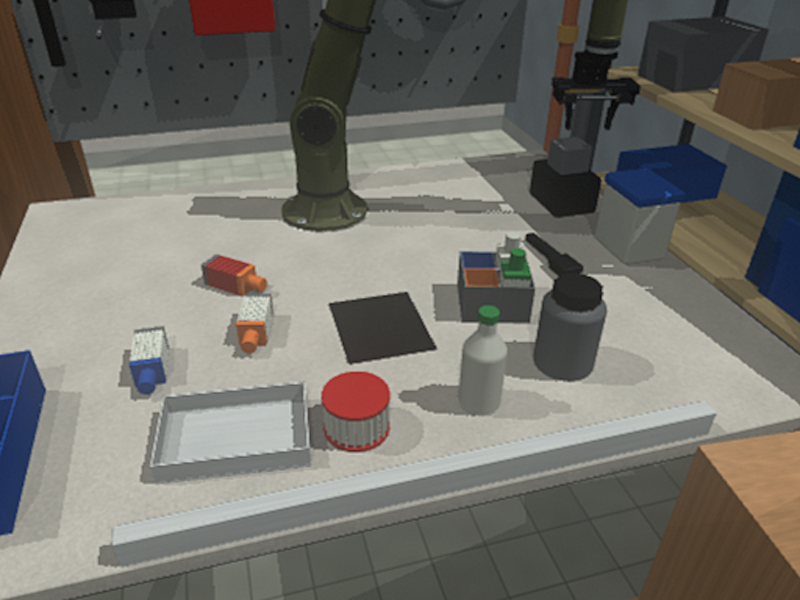

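Candidates (800x600 top view):
- White block with orange cap at (523,315): this is the orange one meant.
- Red block with orange neck at (545,408): the decoy, because its block is red.
- White block with blue cap at (621,282): this is the blue one.

The crate is at (270,292) and the mat at (400,293). I'll confirm all of this in an enlarged crop.

Run:
```python
from h import *
def crop(tag,u,v,w,h,s,out=None):
    im=cv2.imread(f'pics/{tag}.png')[v:v+h,u:u+w]; im=cv2.resize(im,None,fx=s,fy=s,interpolation=cv2.INTER_CUBIC)
    for i in range(0,w,10): cv2.line(im,(i*s,0),(i*s,10 if i%50 else 25),(0,255,255),1)
    for i in range(0,h,10): cv2.line(im,(0,i*s),(10 if i%50 else 25,i*s),(0,255,255),1)
    return im
a=crop('top0',315,150,100,100,4);b=crop('sc0',80,195,100,65,4)
b=np.vstack([b,np.zeros((140,400,3),np.uint8)])
cv2.imwrite('pics/cart.png',np.hstack([a,b]))
a=crop('top0',140,150,150,75,4);b=crop('sc0',205,145,150,75,4)
cv2.imwrite('pics/crate.png',np.vstack([a,b]))
```

```text
(no output)
```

View pics/cart.png

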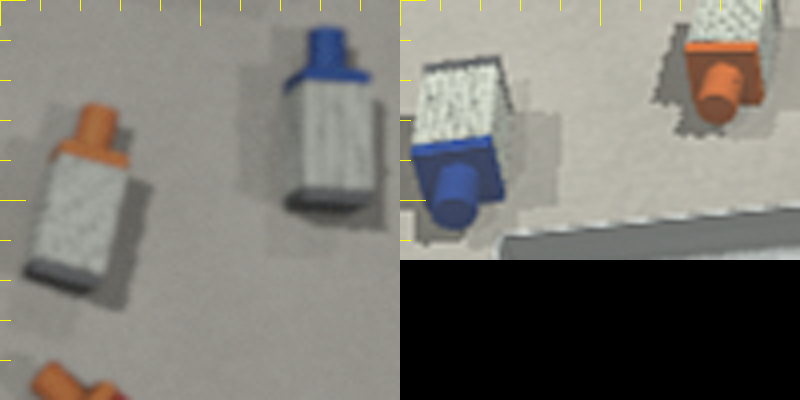

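View pics/crate.png

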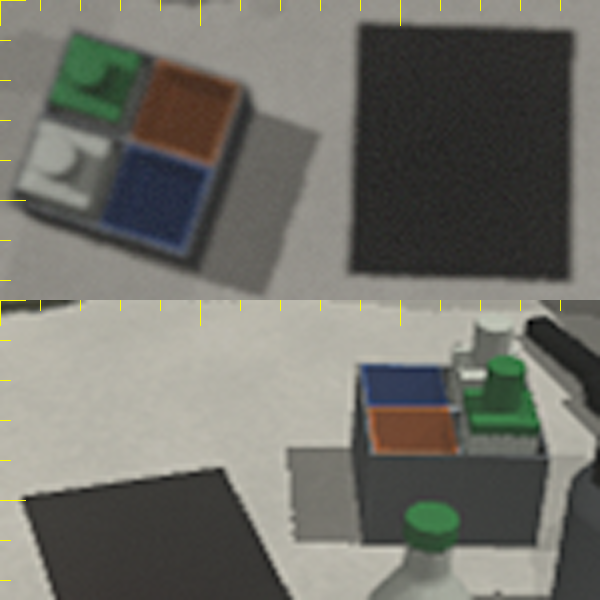

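Crops confirm it: orange cap with white pleats at (80,210), blue cap with white pleats at (330,130), and only a bit of the red decoy at the bottom. In the crate, the orange cell is upper right and the blue cell lower right in the top view. Next I'll fit poses from both views.

Run:
```python
from h import *
from scipy.optimize import least_squares
T,S=load('top0'),load('sc0')
def px(o,pts,ox=0,oy=0): return [np.array([o[0]+(p[0]-ox)/4,o[1]+(p[1]-oy)/4]) for p in pts]
def fit(name,obs,x0):
    def f(q,full=False):
        c,s=np.cos(q[3]),np.sin(q[3]);R=np.array([[c,-s,0],[s,c,0],[0,0,1]])
        return np.concatenate([proj(cam,R@np.array(L)+q[:3])-p for cam,L,p in obs])
    r=least_squares(f,x0,loss='soft_l1');print(name,np.round(r.x[:3],4),'yaw',round(np.degrees(r.x[3]),1),'rms',round(np.sqrt(np.mean(r.fun**2)),2)); print(np.round(f(r.x).reshape(-1,2),1).tolist())
h=.026 # local frame: origin at foot centre axis (z ~ .026)
cl=[[.104,h,h],[.104,-h,h],[0,-h,h],[0,h,h]]; sl=[[.104,-h,h],[.104,h,h],[.104,h,-h],[.14,0,0]]
# scene: image left = -y
for n,tp,sp in [('orange',[(60,145),(129,156),(100,278),(28,262)],[(686,46),(757,43),(764,102),(718,107)]),
                ('blue',[(296,73),(370,74),(375,190),(288,190)],[(412,150),(492,137),(504,198),(457,212)])]:
    t=px((315,150),tp);s=px((80,195),sp,400)
    print(n,'cap corner heights',tri(T,t[0],S,s[1])[2].round(4),tri(T,t[1],S,s[0])[2].round(4))
    fit(n,[(T,l,p) for l,p in zip(cl,t)]+[(S,l,p) for l,p in zip(sl,s)],np.r_[onz(T,*t[3],.052)[:2],.026,0])
m=[[.1,.085,.004],[.1,-.085,.004],[-.1,-.085,.004],[-.1,.085,.004]]
t=px((140,150),[(360,23),(574,30),(570,278),(350,273)])
fit('mat',[(T,l,p) for l,p in zip(m,t)]+[(S,m[3],px((205,145),[(222,468)],0,300)[0]),(S,m[2],px((205,145),[(22,498)],0,300)[0])],np.r_[onz(T,220,185,0)[:2],0,0])
w=.031
def cell(cx,cy): return [[cx+w,cy+w,.085],[cx+w,cy-w,.085],[cx-w,cy-w,.085],[cx-w,cy+w,.085]]
O=cell(.033,-.033);B=cell(-.033,-.033)
t=px((140,150),[(155,58),(243,85),(215,165),(130,140),(128,142),(215,167),(188,250),(100,225)])
s=px((205,145),[(460,452),(375,452),(368,408),(450,406),(450,405),(368,407),(362,366),(445,366)],0,300)
fit('crate',[(T,l,p) for l,p in zip(O+B,t)]+[(S,l,p) for l,p in zip(O+B,s)],np.r_[onz(T,182,186,.085)[:2],0,-.3])
```

```text
orange cap corner heights 0.0496 0.0515
orange [ 0.4217 -0.211   0.0272] yaw -13.6 rms 0.98
[[0.0, -2.8], [-0.3, -1.2], [-0.6, 1.8], [0.3, 1.3], [-0.4, 0.1], [-0.1, 0.5], [0.1, -0.1], [-0.1, -0.5]]
blue cap corner heights 0.0487 0.05
blue [ 0.4836 -0.4136  0.0269] yaw -2.8 rms 1.49
[[0.9, -2.7], [-0.5, -1.7], [-1.8, 3.1], [2.6, 1.8], [-0.2, 0.1], [0.1, 0.6], [0.8, -0.0], [-0.3, -0.6]]
mat [ 0.5228  0.0108 -0.0065] yaw -0.6 rms 0.43
[[-0.4, -0.6], [0.1, -0.4], [-0.1, 0.8], [-0.6, 0.1], [-0.3, 0.2], [-0.7, 0.0]]
crate [ 0.5068  0.2577 -0.0036] yaw -15.6 rms 0.7
[[0.5, 0.2], [-1.4, -0.5], [-1.0, -0.6], [-0.1, -0.5], [-0.0, 0.3], [-1.4, 0.2], [-1.4, -0.3], [0.1, -0.2], [-0.6, 0.0], [0.1, -0.1], [-0.0, 0.1], [-0.8, 0.6], [-1.0, 0.2], [-0.2, -0.4], [-0.4, -0.1], [-2.2, -0.0]]
```

>>> step_arm(steps=[1,-40,-23,0,0,1,-40,-23,0,0,1,-40,-23,0,0,1,-40,-23,0,0,1,-40,-23,0,0,1,-40,-23,0,0,1,-40,-23,0,0,1,-40,-23,0,0,1,-40,-23,0,0,1,-40,-23,0,0], grip_force=5)

```text
time_s: 1.35
tool_pos: [0.4953, 0.3019, 0.4044]
tool_rot: [-180.0, -0.0, 165.1]
force: [0.3, 0.2, 0.7]
grip_width: 0.0869
grasp_force: 0.0
```

>>> step_arm(steps=[1,-13,-48,0,0,1,-13,-48,0,0,1,-13,-48,0,0,1,-13,-48,0,0,1,-13,-48,0,0,1,-13,-48,0,0,1,-13,-48,0,0,1,-13,-48,0,0,1,-13,-48,0,0,1,-13,-48,0,0,1,-13,-48,0,0,1,0,0,0,0])

```text
time_s: 2.85
tool_pos: [0.4955, -0.2484, 0.4046]
tool_rot: [-179.8, -0.0, 164.7]
force: [0.4, 0.6, -0.2]
grip_width: 0.0869
grasp_force: 0.0
```

Run:
```python
from h import *
c=snap('wrist','w1');o=env.get_obs();print(o['tool_pos'],o['tool_rot'],o['qpos'],o['time_s'])
print(np.round(c['camera_matrix'],1).tolist(),-np.array(c['R']).T@c['t'],np.round(c['R'],2).tolist())
im=cv2.imread('pics/w1.png');im=cv2.resize(im,(800,600),interpolation=cv2.INTER_CUBIC)
cv2.imwrite('pics/w1b.png',im)
```

```text
[ 0.49630587 -0.24563725  0.40431575] [-1.79963806e+02 -5.53870014e-02  1.64869782e+02] [-13.90235242   7.43586285  41.11699465  98.35944892  -4.98095188
  76.12249944 103.04634869] 2.9
[[272.9, 0.0, 253.5], [0.0, 272.9, 191.3], [0.0, 0.0, 1.0]] [ 0.41926769 -0.2278262   0.38447671] [[0.26, 0.96, -0.0], [0.92, -0.25, 0.29], [0.28, -0.08, -0.96]]
```

View pics/w1b.png

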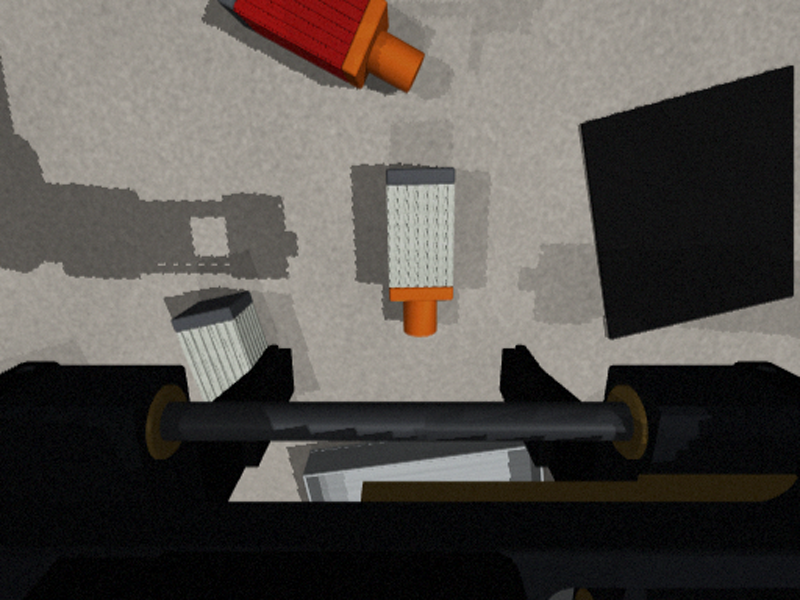

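The wrist view shows the orange cartridge in full (foot edge v≈169, cap edge v≈300, neck end (420,331)), the mat corners at right, and only the foot end of the blue one. Refitting the orange and the mat with it.

```bash
cat >> h.py <<'E'
from scipy.optimize import least_squares
def fit(name,obs,x0):
    def f(q):
        c,s=np.cos(q[3]),np.sin(q[3]);R=np.array([[c,-s,0],[s,c,0],[0,0,1]])
        return np.concatenate([proj(cam,R@np.array(L)+q[:3])-p for cam,L,p in obs])
    r=least_squares(f,x0,loss='soft_l1');print(name,np.round(r.x[:3],4),'yaw',round(np.degrees(r.x[3]),1)); print(np.round(f(r.x).reshape(-1,2),1).tolist()); return r.x
E
python3 - <<'E'
from h import *
W,S=load('w1'),load('sc0');h=.026;k=.64
p=lambda u,v:np.array([u*k,v*k])
s=lambda u,v:np.array([80+(u-400)/4,195+v/4])
ob=[(W,[.104,-h,h],p(391,300)),(W,[.104,h,h],p(453,300)),(W,[0,-h,h],p(387,170)),(W,[0,h,h],p(455,168)),(W,[.14,0,.015],p(420,332))]
sc=[(S,[.104,-h,h],s(686,46)),(S,[.104,h,h],s(757,43)),(S,[.104,h,-h],s(764,102)),(S,[.14,0,0],s(718,107))]
for o in(ob,ob+sc):
    q=fit('or',o,np.r_[.42,-.21,.026,-.2]);print('grasp',q[:2]+.128*np.array([np.cos(q[3]),np.sin(q[3])]))
fit('mat',[(W,[-.1,-.085,.004],p(580,124)),(W,[-.1,.085,.004],p(793,66)),(W,[.1,.085,.004],p(793,296)),(W,[.1,-.085,.004],p(610,338))],np.r_[.52,.01,0,0])
E
```

```text
or [ 0.4228 -0.2098  0.0165] yaw -14.2
[[-0.4, -0.3], [-0.3, -1.0], [0.1, -0.1], [0.0, 0.3], [0.6, 1.5]]
grasp [ 0.54691438 -0.24122216]
or [ 0.4214 -0.2099  0.0248] yaw -14.2
[[-0.8, 0.6], [0.2, -0.1], [-0.4, -1.3], [0.6, -0.9], [0.6, 2.8], [-0.3, 0.6], [-0.0, 1.2], [0.1, 0.5], [-0.2, 0.1]]
grasp [ 0.54552051 -0.24133457]
mat [ 0.5242  0.0148 -0.0032] yaw -0.4
[[0.9, -0.0], [-0.3, -0.4], [-0.3, -0.1], [-0.1, 0.8]]
```

>>> step_arm(steps=[1,-24,8,30,-1,1,-23,9,30,0,1,0,0,30,0,1,0,0,30,0,1,0,0,30,0,1,0,0,30,0,1,0,0,20,0,1,0,0,12,0,1,0,0,0,0,1,0,0,0,0])

```text
time_s: 4.15
tool_pos: [0.5473, -0.2393, 0.1937]
tool_rot: [180.0, 0.1, 166.1]
force: [0.9, -0.4, 0.2]
grip_width: 0.0866
grasp_force: 0.0
```

Run:
```python
from h import *
c=snap('wrist','w2');o=env.get_obs();print(o['tool_pos'],o['tool_rot'],o['time_s'])
im=cv2.imread('pics/w2.png');im=cv2.resize(im[40:384],(600,403),interpolation=cv2.INTER_CUBIC)
cv2.imwrite('pics/w2b.png',im)
```

```text
[ 0.54733574 -0.23933937  0.193865  ] [1.79994686e+02 1.14507471e-01 1.66111702e+02] 4.2
```

View pics/w2b.png

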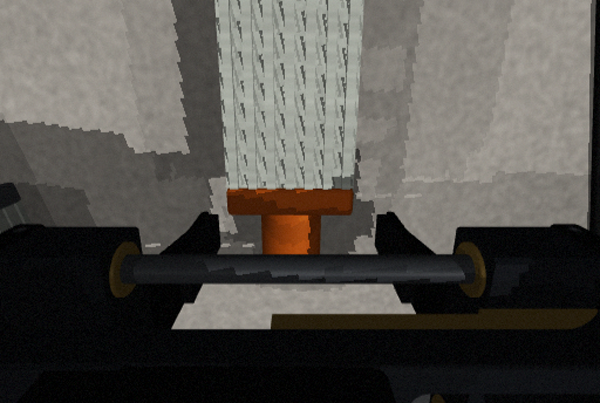

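>>> step_arm(steps=[1,0,0,4,0,0,0,0,0,0,0,0,0,0,0,0,0,0,0,0,0,0,0,0,0,0,0,0,0,0,0,0,0,0,0], grip_force=5)

```text
time_s: 5.08
tool_pos: [0.5468, -0.2391, 0.1888]
tool_rot: [-180.0, 0.0, 166.1]
force: [0.6, -1.3, -0.4]
grip_width: 0.035
grasp_force: 0.2
```

>>> step_arm(steps=[0,4.5,0,-16.5,0,0,6.6,0,-15.8,0,0,8.6,0,-14.7,0,0,10.5,0,-13.5,0,0,12.1,0,-12.1,0,0,0,0,0,0])

```text
time_s: 5.82
tool_pos: [0.5054, -0.2291, 0.2631]
tool_rot: [179.9, 0.2, 166.1]
force: [0.7, -0.7, 0.2]
grip_width: 0.0298
grasp_force: 5.0
```

Run:
```python
from h import *
c=snap('wrist','w3');s=snap('scene','s3')
a=cv2.resize(cv2.imread('pics/w3.png'),(400,300));b=cv2.imread('pics/sc0.png')*0
b=cv2.resize(cv2.imread('pics/s3.png')[100:250,80:280],(400,300))
cv2.imwrite('pics/m3.png',np.hstack([a,b]))
```

```text
(no output)
```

View pics/m3.png

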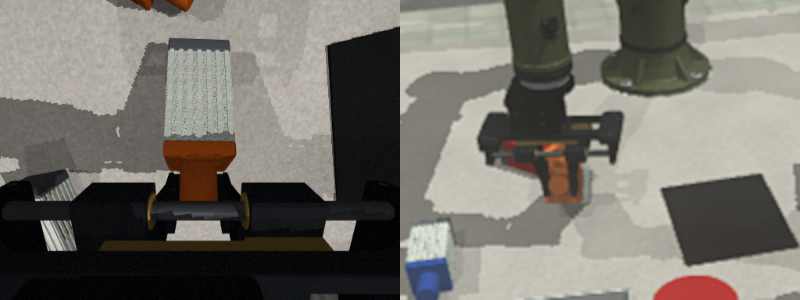

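The fingers hold the neck and the foot end stays down while the cap rises, so the tipping works. I'll carry on along the arc.

>>> step_arm(steps=[0,13.6,0,-10.3,0,0,14.8,0,-8.5,0,0,15.9,0,-6.5,0,0,16.5,0,-4.3,0,0,16.9,0,-2.2,0,0,17.1,0,0,0,0,17,0,2,0,0,0,0,0,0,0,0,0,0,0])

```text
time_s: 7.05
tool_pos: [0.3978, -0.2021, 0.2913]
tool_rot: [180.0, 0.0, 166.1]
force: [-1.4, 0.5, 2.6]
grip_width: 0.03
grasp_force: 5.0
```

Run:
```python
from h import *
c=snap('wrist','w4');s=snap('scene','s4')
a=cv2.resize(cv2.imread('pics/w4.png'),(400,300))
b=cv2.resize(cv2.imread('pics/s4.png')[100:220,100:260],(400,300),interpolation=cv2.INTER_CUBIC)
cv2.imwrite('pics/m4.png',np.hstack([a,b]))
```

```text
(no output)
```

View pics/m4.png

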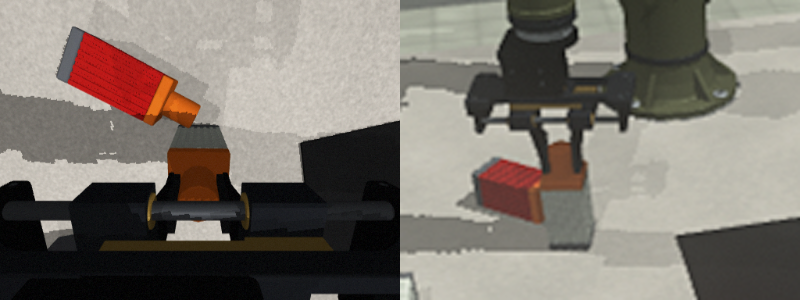

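>>> step_arm(steps=[0,0,0,0,0,0,0,0,0,0,0,0,0,-10,0,0,0,0,-20,0,0,0,0,-10,0,0,-3,30,0,0,0,-4,40,0,0,0,-4,40,0,0,0,-4,40,0,0,0,-4,40,0,0,0,-4,37,0,0,0,0,0,0,0], grip_force=20)

```text
time_s: 8.65
tool_pos: [0.4744, 0.016, 0.3308]
tool_rot: [180.0, -0.0, 166.4]
force: [-0.1, -0.3, -2.1]
grip_width: 0.0294
grasp_force: 20.0
```

Run:
```python
from h import *
c=snap('wrist','w5');s=snap('scene','s5');o=env.get_obs();print(o['tool_pos'],o['tool_rot'],o['force'])
a=cv2.resize(cv2.imread('pics/w5.png'),(400,300))
b=cv2.resize(cv2.imread('pics/s5.png')[100:250,160:360],(400,300),interpolation=cv2.INTER_CUBIC)
cv2.imwrite('pics/m5.png',np.hstack([a,b]))
```

```text
[0.4738224  0.01258425 0.3308128 ] [-1.79929591e+02 -3.40452716e-02  1.66157627e+02] [ 0.21263222 -0.94518224 -3.06246456]
```

View pics/m5.png

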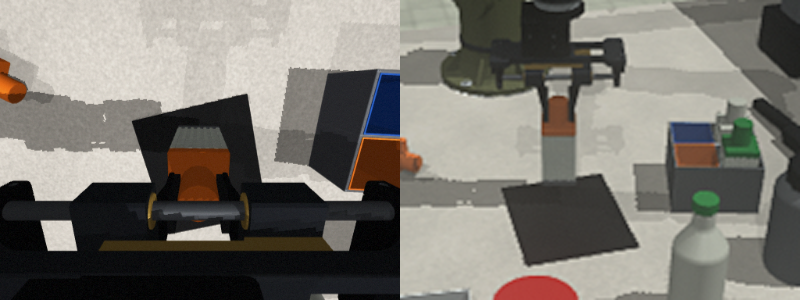

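The scene view shows the orange cartridge hanging upright over the mat. Lowering it, easing the grip so it levels, then letting go.

>>> step_arm(steps=[0,0,0,15,0,0,0,0,12,0,0,0,0,5,0,0,0,0,2,0,0,0,0,0,0])

```text
time_s: 9.38
tool_pos: [0.4741, 0.0127, 0.2972]
tool_rot: [180.0, 0.0, 166.1]
force: [0.3, -0.8, -2.0]
grip_width: 0.0295
grasp_force: 20.0
```

>>> step_arm(steps=[0,0,0,1,0,0,0,0,0,0,0,0,0,0,0], grip_force=4)

```text
time_s: 9.75
tool_pos: [0.4741, 0.0128, 0.2963]
tool_rot: [180.0, 0.0, 166.1]
force: [0.1, -0.3, -1.5]
grip_width: 0.0299
grasp_force: 4.0
```

>>> step_arm(steps=[0,0,0,1.5,0,0,0,0,1.5,0,0,0,0,0,0,0,0,0,0,0])

```text
time_s: 10.25
tool_pos: [0.4743, 0.0127, 0.2938]
tool_rot: [180.0, 0.1, 166.1]
force: [-1.4, -0.7, 5.6]
grip_width: 0.0294
grasp_force: 4.0
```

Foot contact (+5.6 N). Now I'll open partly, wait, and rise.

>>> step_arm(steps=[0.4,0,0,0,0,0.6,0,0,0,0,0.7,0,0,0,0,0.8,0,0,0,0,0.8,0,0,-20,0,0.8,0,0,-40,0,0.8,0,0,-40,0,1,0,0,0,0])

```text
time_s: 11.25
tool_pos: [0.475, 0.0127, 0.3964]
tool_rot: [179.8, 0.3, 166.1]
force: [0.6, -0.6, -0.9]
grip_width: 0.074
grasp_force: 0.0
```

Run:
```python
from h import *
o=env.get_obs();print(o['tool_pos'],o['tool_rot'],o['time_s'],o['force'])
for n in('wrist','scene','top'):
    c=snap(n,n[0]+'6');im=c['image'];hsv=cv2.cvtColor(im,cv2.COLOR_RGB2HSV)
    # orange component nearest to expected shoulder centre
    m=cv2.inRange(hsv,(5,150,60),(18,255,255));k,l,st,ce=cv2.connectedComponentsWithStats(m)
    print(n,'expect neck top',proj(c,[.474,.0127,.144]).round(1),'shoulder',proj(c,[.474,.0127,.108]).round(1),'foot',proj(c,[.474,.0127,.004]).round(1),[(st[i].tolist(),ce[i].round(1).tolist()) for i in range(1,k) if st[i,4]>60])
```

```text
[0.47504661 0.01265322 0.39639015] [179.82192426   0.33594535 166.11472103] 11.25 [ 0.60605934 -0.56613832 -0.947056  ]
wrist expect neck top [252.7 198.4] shoulder [252.7 187.2] foot [252.7 166.3] [([5, 75, 69, 51, 2365], [36.5, 101.7]), ([227, 156, 52, 53, 2592], [252.5, 181.2]), ([410, 158, 69, 56, 3106], [443.2, 185.2])]
scene expect neck top [238.9 159.7] shoulder [239. 170.] foot [239.4 197.9] [([231, 158, 16, 19, 160], [239.0, 168.6]), ([152, 169, 19, 15, 87], [160.8, 175.2])]
top expect neck top [256.3 194.2] shoulder [255.9 196.5] foot [254.8 202.5] [([323, 242, 21, 19, 184], [332.6, 250.5])]
```

The orange cartridge stands upright: its scene blob spans rows 158–177, against a predicted neck top of 159.7. Next, over to the blue one.

>>> step_arm(steps=[1,-21,-44,0,0,1,-21,-44,0,0,1,-21,-44,0,0,1,-21,-44,0,0,1,-21,-44,0,0,1,-21,-44,0,0,1,-21,-44,0,0,1,-21,-44,0,0,1,-20,-45,0,0,1,0,0,0,-5.5,1,0,0,0,-5.5,1,0,0,0,0], grip_force=5)

```text
time_s: 12.9
tool_pos: [0.561, -0.4178, 0.3912]
tool_rot: [179.9, -0.1, 177.0]
force: [-0.0, -0.1, 0.3]
grip_width: 0.087
grasp_force: 0.0
```

Run:
```python
from h import *
c=snap('wrist','w7');o=env.get_obs();print(o['tool_pos'],o['tool_rot'],o['qpos'],o['time_s'])
cv2.imwrite('pics/w7b.png',cv2.resize(cv2.imread('pics/w7.png'),(800,600),interpolation=cv2.INTER_CUBIC))
```

```text
[ 0.56109842 -0.41763765  0.39161079] [ 1.79933356e+02 -1.15525458e-01  1.77000355e+02] [  7.08282442  28.63631782  39.949514    77.34179673 -18.15223992
  80.56635395 133.52272744] 12.95
```

View pics/w7b.png

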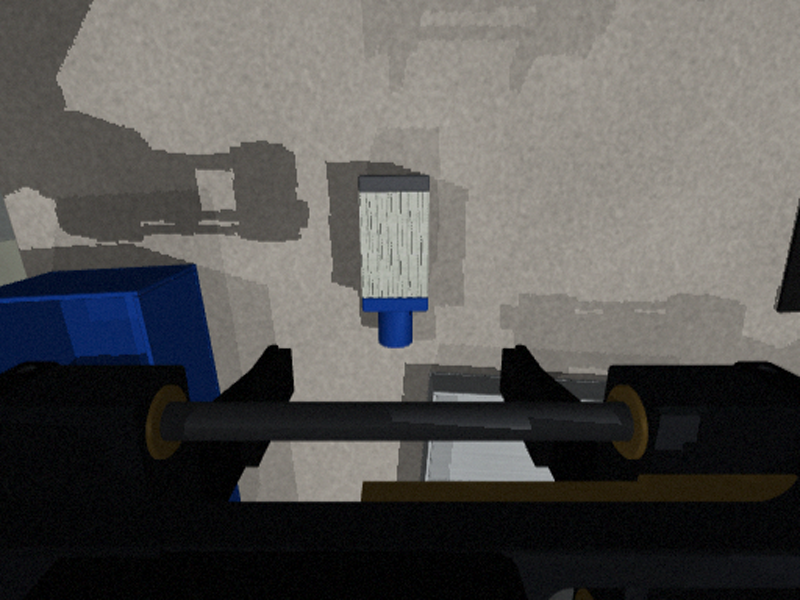

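The blue cartridge is in full view: foot edge v≈176, cap edge v≈310, neck end (395,345).

Run:
```python
from h import *
W,S=load('w7'),load('sc0');h=.026;k=.64
p=lambda u,v:np.array([u*k,v*k]); s=lambda u,v:np.array([80+(u-400)/4,195+v/4])
ob=[(W,[.104,-h,h],p(363,310)),(W,[.104,h,h],p(428,310)),(W,[0,-h,h],p(359,176)),(W,[0,h,h],p(429,177)),(W,[.14,0,.015],p(395,345))]
sc=[(S,[.104,-h,h],s(412,150)),(S,[.104,h,h],s(492,137)),(S,[.104,h,-h],s(504,198)),(S,[.14,0,0],s(457,212))]
q=fit('bl',ob+sc,np.r_[.48,-.41,.026,0]);print('grasp',q[:2]+.128*np.array([np.cos(q[3]),np.sin(q[3])]))
for z in(.05,.1,.15):print(onz(W,195*k,265*k,z).round(3))
print('pan edge',onz(W,435*k,375*k,.04).round(3))
```

```text
bl [ 0.4832 -0.415   0.0245] yaw -2.5
[[-0.4, 0.6], [0.1, 0.2], [-0.6, -1.3], [0.7, -2.3], [0.4, 1.5], [-0.4, 0.8], [-0.0, 1.3], [0.7, 0.6], [-0.4, 0.1]]
grasp [ 0.61104058 -0.42066185]
[ 0.542 -0.571  0.05 ]
[ 0.533 -0.547  0.1  ]
[ 0.524 -0.522  0.15 ]
pan edge [ 0.65  -0.389  0.04 ]
```

>>> step_arm(steps=[1,-25,0,30,0,1,-25,0,30,0,1,0,0,30,0,1,0,0,30,0,1,0,0,30,0,1,0,0,25,0,1,0,0,15,0,1,0,0,10,0,1,0,0,0,0])

```text
time_s: 14.08
tool_pos: [0.6112, -0.4201, 0.1928]
tool_rot: [180.0, -0.0, 177.1]
force: [0.5, 0.3, -0.1]
grip_width: 0.0874
grasp_force: 0.0
```

>>> step_arm(steps=[0,0,0,1.5,0,0,0,0,0,0,0,0,0,0,0,0,0,0,0,0,0,0,0,0,0,0,0,0,0,0,0,0,0,0,0,0,0,0,0,0])

```text
time_s: 15.08
tool_pos: [0.6112, -0.4203, 0.1916]
tool_rot: [-180.0, 0.0, 177.1]
force: [-0.4, -0.5, -0.9]
grip_width: 0.0299
grasp_force: 5.0
```

Gripped (30 mm). Same tipping arc.

>>> step_arm(steps=[0,4.5,0,-16.5,0,0,6.6,0,-15.8,0,0,8.6,0,-14.7,0,0,10.5,0,-13.5,0,0,12.1,0,-12.1,0,0,13.6,0,-10.3,0])

```text
time_s: 15.82
tool_pos: [0.5547, -0.4175, 0.2758]
tool_rot: [-180.0, 0.1, 177.1]
force: [1.1, 0.2, -1.3]
grip_width: 0.0301
grasp_force: 5.0
```

>>> step_arm(steps=[0,14.8,0,-8.5,0,0,15.9,0,-6.5,0,0,16.5,0,-4.3,0,0,16.9,0,-2.2,0,0,17.1,0,0,0,0,17,0,2,0,0,0,0,0,0,0,0,0,0,0])

```text
time_s: 16.82
tool_pos: [0.4575, -0.4121, 0.2936]
tool_rot: [180.0, -0.0, 177.1]
force: [-0.5, -0.3, -2.7]
grip_width: 0.0297
grasp_force: 5.0
```

```bash
cat > seg.py <<'E'
from h import *
def blue(c,near):
    hsv=cv2.cvtColor(c['image'],cv2.COLOR_RGB2HSV);m=cv2.inRange(hsv,(108,120,40),(130,255,255));k,l,st,ce=cv2.connectedComponentsWithStats(m)
    i=min((i for i in range(1,k) if st[i,4]>40),key=lambda i:np.hypot(*(ce[i]-near)));return st[i].tolist(),ce[i].round(1)
E
python3 - <<'E'
from seg import *
o=env.get_obs();x,y,z=o['tool_pos'];print(o['tool_pos'],o['force'])
g=z-.164
s=snap('scene','s8')
for h in(.016,-.020,-.124): print(h,proj(s,[x,y,g+h]).round(1))
print(blue(s,proj(s,[x,y,g-.01])))
t=snap('top','t8');print(blue(t,proj(t,[x,y,g-.01])),proj(t,[x,y,g-.01]))
# white block silhouette in scene, rows under cap
im=s['image'].astype(int);u,v=proj(s,[x,y,g-.124]).round().astype(int)
for dv in range(-26,8,3): print(v+dv,' '.join('%3d'%q for q in im[v+dv,u-14:u+15:2].mean(1)))
E
```

```text
[ 0.45752289 -0.41214769  0.29357473] [-0.54172546 -0.27609046 -2.71122099]
0.016 [ 90.  176.3]
-0.02 [ 92.7 187. ]
-0.124 [100.  215.9]
([84, 191, 19, 6, 63], array([ 92.8, 193.2]))
([445, 83, 61, 96, 4058], array([475.7, 123. ])) [406.19345275 205.07605525]
190  61  63  65  64  61  61  63  64  56 130 172 167 169 166 168
193  76  78  78  95  87  90  90  86  76 105 172 169 168 173 174
196  66  65  66  78  78  93  96  99 111 117 157 169 168 166 168
199 116 119 123 113 116 127 120 123 127 124 139 170 172 170 169
202 117 125 114 117 128 125 123 122 130 125 118 172 169 168 168
205 125 120 121 128 121 119 118 125 123 128 120 159 169 168 170
208 118 122 125 122 127 117 126 113 124 123 125 135 178 171 171
211 119 125 122 114 117 128 113 123 125 125 126  98 176 171 174
214 119 126 116 120 126 114 126 125 131 114 130  93 161 149 166
217 119 122 128 131 126 118 126 131 117 122 129 103 157 167 164
220 118 118 127 123 103 105 103  91  77  71  69  96 163 161 167
223 113 113  93  76 107 117 119 116 163 173 174 168 164 166 163
```

>>> step_arm(steps=[0,0,0,0,0,0,0,0,0,0,0,0,0,-10,0,0,0,0,-20,0,0,0,0,-10,0,0,-7,30,0,0,0,-10,43,0,0,0,-10,43,0,0,0,-10,43,0,0], grip_force=20)

```text
time_s: 18.05
tool_pos: [0.5025, -0.2545, 0.3351]
tool_rot: [-180.0, 0.1, 177.1]
force: [0.8, 0.2, -2.2]
grip_width: 0.0295
grasp_force: 20.0
```

>>> step_arm(steps=[0,-10,45,0,0,0,-10,45,0,0,0,-10,45,0,0,0,-10,45,0,0,0,-10,45,0,0,0,-9,45,0,0,0,0,0,0,4,0,0,0,0,4,0,0,0,0,4,0,0,0,0,0,0,0,0,0,0])

```text
time_s: 19.42
tool_pos: [0.5748, 0.011, 0.3346]
tool_rot: [180.0, 0.0, 165.2]
force: [1.0, -0.7, -2.8]
grip_width: 0.0298
grasp_force: 20.0
```

Run:
```python
from seg import *
o=env.get_obs();x,y,z=o['tool_pos'];print(o['tool_pos'],o['tool_rot'],o['force'])
g=z-.164;s=snap('scene','s9')
print(blue(s,proj(s,[x,y,g-.01])),'neck',proj(s,[x,y,g+.016]).round(1))
for a in(.026,-.026): print('shoulder',[proj(s,[x+.026,y+a,g+h]).round(1).tolist() for h in(-.02,-.124)])
im=s['image'].astype(int);u,v=proj(s,[x,y,g-.02]).round().astype(int)
for dv in range(0,50,4): print(v+dv,u-16,' '.join('%3d'%q for q in im[v+dv,u-16:u+17,].mean(1)))
```

```text
[0.57481588 0.01101394 0.33457448] [1.79973428e+02 3.72997377e-02 1.65170413e+02] [ 0.96145397 -0.74890906 -2.79332783]
([387, 92, 78, 40, 2240], array([426.4, 111.9])) neck [247.2 164.2]
shoulder [[258.8, 178.9], [258.2, 209.1]]
shoulder [[240.5, 181.6], [240.8, 212.0]]
175 231  70  80  80  75  74  76  73  55  46  46  50  58  64  65  66  66  64  64  65  64  62  55  46  39  47 140 182 175 174 173 175 172 180
179 231  98 104 105 106 104 110  95  67  63  66  66  65  63  65  66  67  64  65  66  62  64  67  63  63  53 145 189 177 174 174 172 171 172
183 231 122 117 117 112 107 113  95  63  64  65  63  66  65  65  64  65  65  65  64  64  65  64  65  63  55 111 168 180 175 174 173 173 175
187 231 119 115 115 114 111 115 116 114 115 115 115 115 116 115 114 114 116 115 114 114 113 114 113 113 115 101  87  74  43  57 136 175 177
191 231 100 116 115 115 112 116 116 114 115 115 115 115 115 115 115 114 114 113 115 114 112 114 117 120 128  99  46  52  53  52  46  57 144
195 231 108 122 111 114 116 118 118 115 117 117 115 112 112 113 114 114 114 112 113 115 116 119 117 118 128  97  44  51  54  53 
[... 291 characters left out ...]

207 231  57  57  56  56  56  54  58  98 123 120 122 120 118 121 118 118 121 116 122 123 120 121 120 124 120  83  48  54  55  56  55  55  55
211 231  52  50  50  49  51  55  53  64  72  69  69  72  70  70  70  71  71  71  70  70  71  70  71  72  74  63  54  55  55  56  56  56  55
215 231  51  51  51  51  50  50  49  51  49  50  48  49  47  50  48  48  52  53  52  51  53  51  52  52  53  52  52  52  54  51  54  54  55
219 231  50  51  51  50  50  50  50  50  49  50  49  53  50  49  50  49  51  54  54  52  54  53  53  54  54  52  53  54  53  55  54  52  55
223 231  58  57  58  59  56  56  57  57  57  57  57  55  56  56  56  55  55  55  53  52  52  53  53  54  52  53  54  54  52  54  55  53  55
```

Upright over the mat: the edges are vertical and the foot is at row 212, as predicted. Lowering.

>>> step_arm(steps=[0,0,0,15,0,0,0,0,12,0,0,0,0,6,0,0,0,0,2,0,0,0,0,0,0])

```text
time_s: 20.1
tool_pos: [0.5748, 0.0111, 0.2991]
tool_rot: [180.0, 0.0, 165.1]
force: [-0.6, 0.3, -1.8]
grip_width: 0.0293
grasp_force: 20.0
```

>>> step_arm(steps=[0,0,0,1.5,0,0,0,0,1.5,0,0,0,0,0,0,0,0,0,0,0], grip_force=4)

```text
time_s: 20.6
tool_pos: [0.5755, 0.011, 0.2973]
tool_rot: [179.9, 0.2, 165.1]
force: [2.1, -0.2, 5.5]
grip_width: 0.0299
grasp_force: 4.0
```

>>> step_arm(steps=[0.4,0,0,0,0,0.6,0,0,0,0,0.7,0,0,0,0,0.7,0,0,0,0,0.7,0,0,0,0,0.7,0,0,-1,0,0.7,0,0,0,0,0.7,0,0,0,0,0.7,0,0,0,0])

```text
time_s: 21.72
tool_pos: [0.5747, 0.0111, 0.2971]
tool_rot: [180.0, 0.0, 165.1]
force: [0.3, 0.6, -0.3]
grip_width: 0.061
grasp_force: 0.0
```

Run:
```python
from seg import *
o=env.get_obs();x,y,z=o['tool_pos'];print(o['tool_pos'],o['tool_rot'],o['force'],o['grip_width'])
s=snap('scene','s10')
im=s['image'].astype(int);u,v=proj(s,[x,y,.118]).round().astype(int)
for dv in range(0,50,4): print(v+dv,u-16,' '.join('%3d'%q for q in im[v+dv,u-16:u+17,].mean(1)))
c,sn=np.cos(np.radians(-14.9)),np.sin(np.radians(-14.9))
for a in(.026,-.026): print([proj(s,[x+.026*c-a*sn,y+.026*sn+a*c,h]).round(1).tolist() for h in(.108,.004)])
w=snap('wrist','w10');hsv=cv2.cvtColor(w['image'],cv2.COLOR_RGB2HSV)
for lo,hi,P in(((5,150,60),(18,255,255),(.4743,.0127)),((108,120,30),(130,255,255),(x,y))):
    m=cv2.inRange(hsv,lo,hi);k,l,st,ce=cv2.connectedComponentsWithStats(m)
    print([(st[i].tolist()) for i in range(1,k) if st[i,4]>100],[proj(w,[*P,h]).round(0).tolist() for h in(.144,.108)])
print('crate cells in w', [proj(w,[.5068,.2577,.085])])
```

```text
[0.5747489  0.01112795 0.29706085] [1.79995106e+02 6.75277814e-04 1.65116320e+02] [ 0.31089472  0.56915536 -0.31098315] 0.061047343820092886
185 231 114 102  64  41  40  89 104  73  56  59  59  58  61  63  63  64  64  64  63  62  55  52  51  49  75 160 160  76  32  41 142 184 174
189 231 112 107  95  92  97 103 103  78  61  63  64  62  63  62  65  65  64  62  63  63  59  62  64  64  65  59  48  49  51  43  65 149 183
193 231  96 109 104 107 105 109  98  68  64  65  65  64  66  65  65  66  65  65  65  66  65  66  65  65  67  61  52  54  53  52  52  47  59
197 231 103 121 119 120 117 114 100  89  91  88  88  87  87  87  87  86  87  87  95  96  88  87  86  88  89  72  49  51  51  50  52  49  51
201 231  62  69  66  66  68  63  64  99 118 114 114 113 113 113 114 115 116 112 114 112 111 113 111 116 124  94  43  51  51  50  50  53  52
205 231  57  58  57  54  56  52  56  97 120 113 113 113 113 116 115 113 116 113 112 112 112 114 112 115 120  91  46  53  56  55  55  55  55
209 231  50  50  51  50  52  49  53  98 120 115 118 115 114 116 113 114 113 114 116 114 111 115 115 117 113  80  47  54
[... 424 characters left out ...]
  53  56  54  55
225 231  58  58  58  56  58  58  59  56  58  55  57  56  56  57  56  56  56  56  56  56  55  55  54  56  54  56  55  53  51  48  43  40  39
229 231  57  57  56  54  54  52  47  44  41  44  56  62  79 114 129 138 144 142 157 190 204 200 199 199 195 191 190 191 187 185 188 190 179
233 231 199 199 196 192 191 191 190 188 186 185 188 189 191 190 188 187 187 187 189 188 190 190 186 184 189 191 188 185 184 187 193 194 191
[[256.6, 193.1], [256.1, 222.2]]
[[238.0, 193.2], [238.4, 222.3]]
[[163, 16, 94, 99, 8950], [480, 28, 32, 104, 1906]] [[200.0, 66.0], [212.0, 75.0]]
[[215, 193, 79, 65, 4827]] [[254.0, 259.0], [254.0, 231.0]]
crate cells in w [array([609.76759087,  25.17112938])]
```

Both stand free on the mat. Now I'll take blue again, lift it, and look at the crate with the wrist camera by code.

>>> step_arm(steps=[0,0,0,0,0,0,0,0,0,0,0,0,0,0,0,0,0,0,0,0,0,0,0,0,0,0,0,0,0,0], grip_force=20)

```text
time_s: 22.58
tool_pos: [0.5747, 0.0112, 0.2971]
tool_rot: [180.0, 0.0, 165.1]
force: [-0.3, -0.1, -0.6]
grip_width: 0.0293
grasp_force: 20.0
```

>>> step_arm(steps=[0,0,0,-10,0,0,0,0,-25,0,0,0,0,-30,0,0,0,0,-30,0,0,0,0,-30,0,0,12,32,0,0,0,13,33,0,0,0,12,32,0,0,0,13,33,0,0,0,0,0,0,0,0,0,0,0,0])

```text
time_s: 23.95
tool_pos: [0.5598, 0.1488, 0.4221]
tool_rot: [-179.9, 0.0, 165.1]
force: [0.6, -0.3, -3.0]
grip_width: 0.0296
grasp_force: 20.0
```

Run:
```python
from seg import *
o=env.get_obs();print(o['tool_pos'],o['tool_rot'],o['force'],o['grip_width'])
w=snap('wrist','w11');hsv=cv2.cvtColor(w['image'],cv2.COLOR_RGB2HSV)
from math import *
def cells(P,yaw):
    c,s=cos(radians(yaw)),sin(radians(yaw));R=np.array([[c,-s],[s,c]])
    return {n:[np.r_[R@(np.array(k)+np.array(d)*.031)+P,.085] for d in((1,1),(1,-1),(-1,-1),(-1,1))] for n,k in(('orange',(.033,-.033)),('blue',(-.033,-.033)))}
for n,q in cells((.5068,.2577),-15.6).items(): print(n,[proj(w,p).round(1).tolist() for p in q])
for n,lo,hi in(('orange',(3,100,20),(20,255,255)),('blue',(105,80,15),(130,255,255))):
    m=cv2.inRange(hsv,lo,hi);cs,_=cv2.findContours(m,0,2)
    for c in cs:
        if cv2.contourArea(c)>600: print(n,cv2.contourArea(c),cv2.boundingRect(c),cv2.approxPolyDP(cv2.convexHull(c),4,True)[:,0].tolist())
```

```text
[0.55984194 0.14876216 0.42211392] [-1.79936258e+02  1.26815304e-02  1.65085992e+02] [ 0.63699897 -0.29789487 -2.95853244] 0.029560394341706004
orange [[329.4, 165.6], [276.8, 164.9], [278.9, 110.0], [334.6, 110.8]]
blue [[334.9, 107.0], [279.0, 106.3], [281.4, 44.0], [340.7, 44.9]]
orange 3495.5 (126, 303, 300, 19) [[425, 319], [126, 320], [137, 308], [411, 303]]
orange 2987.0 (276, 110, 60, 58) [[279, 110], [335, 112], [329, 167], [276, 165]]
orange 2815.0 (74, 109, 67, 51) [[134, 110], [139, 158], [91, 159], [77, 145], [74, 136], [82, 110]]
blue 3832.5 (214, 193, 79, 65) [[290, 194], [292, 217], [280, 256], [228, 257], [216, 223], [216, 195]]
blue 3634.0 (279, 44, 64, 65) [[283, 44], [342, 46], [335, 108], [279, 107]]
```

The fitted crate matches the wrist image to about 1 px. Moving blue over its cell.

>>> step_arm(steps=[0,20,11,0,0.7,0,28,15,0,0,0,28,15,0,0,0,24,13,0,0,0,12,6,0,0,0,0,0,0,0,0,0,0,0,0,0,0,0,0,0])

```text
time_s: 25.0
tool_pos: [0.4687, 0.2362, 0.4221]
tool_rot: [-180.0, 0.0, 164.3]
force: [-0.3, -0.7, -2.5]
grip_width: 0.0292
grasp_force: 20.0
```

```bash
cat > chk.py <<'E'
from seg import *
import sys
o=env.get_obs();x,y,z=o['tool_pos'];yw=np.radians(o['tool_rot'][2]-180);print(o['tool_pos'],o['tool_rot'],o['force'],o['time_s'])
s=snap('scene',sys.argv[1]);c,sn=np.cos(yw),np.sin(yw);f=z-.2925
for a in(.026,-.026): print([proj(s,[x+.026*c-a*sn,y+.026*sn+a*c,f+h]).round(1).tolist() for h in(.104,.0)])
u,v=proj(s,[x,y,f+.104]).round().astype(int);im=s['image'].astype(int)
for dv in range(0,40,3): print(v+dv,u-15,' '.join('%3d'%q for q in im[v+dv,u-15:u+17,].mean(1)))
E
python3 chk.py s12
```

```text
[0.4686992  0.23615307 0.4220678 ] [-1.79986785e+02  2.66170092e-02  1.64285339e+02] [-0.26271701 -0.66834985 -2.53025924] 25.0
[[320.3, 126.9], [316.9, 157.7]]
[[302.7, 126.9], [300.1, 157.6]]
123 295 169 169 169 171 179 143  69  54  50  50  53  56  61  63  61  63  61  61  61  59  54  48  42  62 100 115 113 115 115 115 116 115
126 295 172 171 170 170 177 150  83  53  64  63  63  62  63  61  60  61  62  58  59  58  61  61  56  45 138 195 158 106 111 113 115 116
129 295 170 171 171 174 177 143  86  68  62  63  64  62  63  64  63  62  61  62  61  61  61  61  60  53  67 150 189 187 168 124 108 112
132 295 171 171 172 176 170 134 100 112 118 115 115 116 120 119 109 109 112 110 113 115 113 111 105  92 135 178 182 181 180 181 186 168
135 295 146 146 146 149 137 111 104 110 112 110 110 112 110 111 110 108 110 108 110 110 110 108 106 109 157 187 182 180 181 182 178 173
138 295 152 151 149 150 133 102 102 114 115 110 112 109 109 111 106 109 111 110 110 107 109 112 110 118 146 160 157 156 155 157 156 157
141 295 153 152 152 155 131  99 106 111 112 112 110 110 109 111 107 108 107 109 110 109 11
[... 297 characters left out ...]
 149 147 147 147 154
150 295 174 173 180 138  83 103 115 116 114 115 113 115 114 112 114 112 115 113 112 114 109 108 145 180 178 170 170 175 152 143 169 170
153 295 171 171 174 160 109  95 116 116 115 114 115 116 111 112 116 116 116 111 109 112 112 112 149 173 169 169 173 175 129  75  86  89
156 295 170 170 172 177 143  76  61  65  64  65  65  66  65  66  63  62  65  65  62  61  61  75 144 165 141 164 190 171 116  84  93  98
159 295 184 175 177 180 180 182 183 184 184 184 171 157 159 159 162 170 172 171 172 172 168 183 170 110  86  99 100  88  83  91  95  98
162 295  62  60  58  58  57  55  57  55  55  54  54  52  52  52  50  51  50  51  47  60  71  59  75  84 103 130 132 130 131 130 133  99
```

>>> step_arm(steps=[0,1.5,-1,10,0,0,0,0,15,0,0,0,0,10,0,0,0,0,10,0,0,0,0,10,0,0,0,0,10,0,0,0,0,0,0])

```text
time_s: 25.92
tool_pos: [0.4659, 0.2366, 0.3561]
tool_rot: [-179.9, -0.1, 164.4]
force: [1.0, -0.2, -3.1]
grip_width: 0.0293
grasp_force: 20.0
```

>>> step_arm(steps=[0,0,0,12,0,0,0,0,12,0,0,0,0,12,0,0,0,0,10,0,0,0,0,5,0,0,0,0,2,0,0,0,0,0,0])

```text
time_s: 26.8
tool_pos: [0.4662, 0.2368, 0.3042]
tool_rot: [180.0, 0.0, 164.4]
force: [-1.0, 0.1, -1.6]
grip_width: 0.0294
grasp_force: 20.0
```

>>> step_arm(steps=[0,0,0,1.5,0,0,0,0,1.5,0,0,0,0,0,0,0,0,0,0,0], grip_force=6)

```text
time_s: 27.3
tool_pos: [0.4662, 0.2367, 0.3011]
tool_rot: [180.0, 0.0, 164.4]
force: [0.5, -1.1, -2.8]
grip_width: 0.0297
grasp_force: 6.0
```

>>> step_arm(steps=[0,0,0,1,0,0,0,0,1,0,0,0,0,0,0])

```text
time_s: 27.68
tool_pos: [0.4664, 0.2368, 0.3]
tool_rot: [179.9, 0.0, 164.4]
force: [-1.3, -1.2, 4.9]
grip_width: 0.0297
grasp_force: 6.0
```

Seated on the pad at the predicted height. Opening narrowly and rising.

>>> step_arm(steps=[0.45,0,0,0,0,0.5,0,0,0,0,0.5,0,0,0,0,0.5,0,0,0,0,0.5,0,0,-15,0,0.5,0,0,-30,0,0.5,0,0,-30,0,0.5,0,0,-30,0,0.5,0,0,0,0])

```text
time_s: 28.8
tool_pos: [0.4669, 0.2369, 0.4078]
tool_rot: [179.7, 0.2, 164.4]
force: [0.3, -0.1, 0.2]
grip_width: 0.0434
grasp_force: 0.0
```

Run:
```python
from seg import *
o=env.get_obs();print(o['tool_pos'],o['tool_rot'],o['force'],o['grip_width'])
s=snap('scene','s13');P=(.4664,.2368)
print(blue(s,proj(s,[*P,.125])),'neck top',proj(s,[*P,.147]).round(1),'shoulder',proj(s,[*P,.111]).round(1))
w=snap('wrist','w13')
print(blue(w,proj(w,[*P,.125])),[proj(w,[*P,h]).round(1).tolist() for h in(.147,.111)])
c,sn=np.cos(np.radians(-15.6)),np.sin(np.radians(-15.6))
print('shoulder corners',[proj(w,[P[0]+a*c-b*sn,P[1]+a*sn+b*c,.111]).round(0).tolist() for a,b in((.026,.026),(.026,-.026),(-.026,-.026),(-.026,.026))])
```

```text
[0.46693394 0.2368716  0.40779413] [179.70737302   0.23130303 164.40783777] [ 0.30048665 -0.10211279  0.19684846] 0.04338966732097191
([299, 148, 17, 18, 141], array([307.8, 158. ])) neck top [308.  148.2] shoulder [307.  158.3]
([224, 154, 57, 61, 2895], array([251.5, 184.9])) [[253.1, 198.1], [253.0, 187.4]]
shoulder corners [[277.0, 211.0], [229.0, 211.0], [228.0, 163.0], [279.0, 163.0]]
```

Blue sits upright in its cell (neck top seen at row 148, predicted 148.2). Now orange.

>>> step_arm(steps=[0.5,-7,-20,0,0,0.6,-12,-39,0,0,0.8,-12,-39,0,0,0.8,-12,-39,0,0,0.8,-12,-39,0,0,0.8,-12,-38,0,0,0.8,0,0,0,-1.7,0.8,0,0,0,0,0.8,0,0,0,0])

```text
time_s: 30.02
tool_pos: [0.473, 0.0134, 0.4037]
tool_rot: [-180.0, -0.0, 166.2]
force: [-0.3, 0.1, 0.6]
grip_width: 0.0698
grasp_force: 0.0
```

Run:
```python
from seg import *
o=env.get_obs();print(o['tool_pos'],o['tool_rot'],o['grip_width'])
w=snap('wrist','w14');hsv=cv2.cvtColor(w['image'],cv2.COLOR_RGB2HSV);m=cv2.inRange(hsv,(5,150,60),(18,255,255));k,l,st,ce=cv2.connectedComponentsWithStats(m)
print([(st[i].tolist(),ce[i].round(1).tolist()) for i in range(1,k) if st[i,4]>300])
P=(.4743,.0127);c,sn=np.cos(np.radians(-14)),np.sin(np.radians(-14))
print('pred',[proj(w,[P[0]+a*c-b*sn,P[1]+a*sn+b*c,.108]).round(0).tolist() for a,b in((.026,.026),(.026,-.026),(-.026,-.026),(-.026,.026))],proj(w,[*P,.144]))
```

```text
[0.47297641 0.01341943 0.40366094] [-1.79985114e+02 -4.04559793e-02  1.66196998e+02] 0.06979185080321156
[([13, 80, 67, 49, 2191], [43.7, 105.7]), ([229, 159, 50, 52, 2457], [253.3, 183.5]), ([407, 161, 68, 55, 2966], [439.4, 187.8])]
pred [[277.0, 213.0], [229.0, 212.0], [228.0, 165.0], [279.0, 165.0]] [253.45238754 200.21461273]
```

>>> step_arm(steps=[0.8,-1,0,25,0,0.8,0,0,30,0,0.8,0,0,30,0,0.8,0,0,15,0,0.8,0,0,9,0,0.8,0,0,0,0])

```text
time_s: 30.82
tool_pos: [0.4743, 0.0125, 0.2951]
tool_rot: [-180.0, -0.0, 166.1]
force: [0.5, -0.4, 0.6]
grip_width: 0.0698
grasp_force: 0.0
```

>>> step_arm(steps=[0,0,0,0,0,0,0,0,0,0,0,0,0,0,0,0,0,0,0,0,0,0,0,0,0,0,0,0,0,0,0,0,0,0,0], grip_force=20)

```text
time_s: 31.7
tool_pos: [0.4742, 0.0124, 0.2951]
tool_rot: [180.0, 0.0, 166.1]
force: [0.2, 1.0, 0.9]
grip_width: 0.0292
grasp_force: 20.0
```

>>> step_arm(steps=[0,0,0,-10,0,0,0,0,-25,0,0,0,0,-30,0,0,0,0,-30,0,0,0,0,-30,1.7,0,0,30,0,0,0,-1,45,0,0,0,-1,45,0,0,0,-1,45,0,0,0,-1,30,0,0,0,-1,17,0,0,0,0,0,0,0])

```text
time_s: 33.2
tool_pos: [0.5359, 0.2158, 0.4198]
tool_rot: [-179.9, -0.0, 164.5]
force: [-0.1, 0.0, -2.5]
grip_width: 0.0295
grasp_force: 20.0
```

```bash
sed -i 's/.2925/.2911/' chk.py; python3 chk.py s15
```

```text
[0.53588255 0.21580793 0.41979763] [-1.79939917e+02 -1.86000883e-02  1.64487314e+02] [-0.1193912   0.03328913 -2.48213257] 33.2
[[323.2, 138.2], [319.6, 169.8]]
[[304.7, 138.1], [301.9, 169.8]]
134 298 172 172 173 178 136  65  68  50  48  51  64  73  75  76  77  75  76  73  72  70  57  41  31 107 171 185 179 180 181 185 189 168
137 298 145 146 148 145 122  80  70  81  80  79  79  78  78  77  78  76  75  77  76  77  76  75  71  82 154 188 182 182 182 181 180 180
140 298 148 150 152 140 113  91  78  76  75  76  76  76  76  76  75  76  75  74  74  74  74  73  70  68 131 162 157 156 156 155 155 154
143 298 148 148 152 134 104 104 109 112 111 109 112 113 112 109 110 113 108 109 112 109 110 110 105 118 148 162 158 157 158 158 158 159
146 298 153 153 155 129  98 107 111 112 112 110 110 110 111 108 109 110 109 109 106 109 108 105 103 132 158 162 162 161 160 159 159 161
149 298 158 160 154 126 100 107 111 111 110 110 109 110 110 109 109 108 108 109 105 106 108 106 111 144 163 156 170 189 193 193 193 194
152 298 174 177 159 116 100 106 109 111 109 109 107 108 109 108 109 107 106 110 107 108 10
[... 297 characters left out ...]
 103 103 103 104 106
161 298  83  67  79  94 112 113 110 110 112 108 111 110 111 112 110 112 114 112 112 110 112 113 113 116 117 108  97  99  79  63  77  80
164 298 100  69  56  85 111 115 114 113 112 112 114 109 111 114 111 112 110 112 114 106 107 102 148 182 176 176 179 165 105  40  50  51
167 298 106 119 117  83  61  64  65  65  62  60  63  64  62  61  62  62  62  61  61  59  60  89  94  86  87  87  88  74  54  50  53  54
170 298  99 102 100 101 102 101 100 102 102 102  99 101 101  99 100  97 102  81  59  75  82  96  83  49  52  55  55  53  49  52  55  53
173 298  82  76  72  74  71  71  72  72  70  72  72  69  69  71  71  69  70  70  67  75  68  58  79  71  52  64  65  64  65  65  63  64
```

>>> step_arm(steps=[0,5.7,0,0,0,0,0,0,10,0,0,0,0,15,0,0,0,0,10,0,0,0,0,10,0,0,0,0,10,0,0,0,0,10,0,0,0,0,0,0])

```text
time_s: 34.25
tool_pos: [0.5303, 0.2167, 0.3541]
tool_rot: [-179.9, -0.0, 164.4]
force: [-0.1, -0.4, -2.6]
grip_width: 0.0295
grasp_force: 20.0
```

>>> step_arm(steps=[0,0,0,12,0,0,0,0,12,0,0,0,0,12,0,0,0,0,10,0,0,0,0,5,0,0,0,0,2,0,0,0,0,0,0])

```text
time_s: 35.12
tool_pos: [0.5305, 0.2168, 0.3022]
tool_rot: [180.0, -0.0, 164.4]
force: [-0.5, 0.2, -2.7]
grip_width: 0.0293
grasp_force: 20.0
```

>>> step_arm(steps=[0,0,0,1.5,0,0,0,0,1.5,0,0,0,0,0,0,0,0,0,0,0], grip_force=6)

```text
time_s: 35.62
tool_pos: [0.5305, 0.2168, 0.2991]
tool_rot: [180.0, 0.0, 164.4]
force: [0.3, -0.6, -2.1]
grip_width: 0.03
grasp_force: 6.0
```

>>> step_arm(steps=[0,0,0,1,0,0,0,0,1,0,0,0,0,0,0])

```text
time_s: 36.0
tool_pos: [0.5307, 0.2169, 0.2981]
tool_rot: [179.9, 0.0, 164.4]
force: [-1.9, 0.9, 4.5]
grip_width: 0.0295
grasp_force: 6.0
```

Orange is seated too. Opening narrowly, rising, and checking.

>>> step_arm(steps=[0.45,0,0,0,0,0.5,0,0,0,0,0.5,0,0,0,0,0.5,0,0,0,0,0.5,0,0,-15,0,0.5,0,0,-30,0,0.5,0,0,-30,0,0.5,0,0,-30,0,0.5,0,0,-30,0,0.5,0,0,0,0,0.5,0,0,0,0])

```text
time_s: 37.38
tool_pos: [0.5303, 0.2166, 0.432]
tool_rot: [180.0, -0.0, 164.4]
force: [-0.6, -1.0, 0.2]
grip_width: 0.0439
grasp_force: 0.0
```

Run:
```python
from seg import *
o=env.get_obs();print(o['tool_pos'],o['force'],o['grip_width'],o['time_s'])
s=snap('scene','s16');hsv=cv2.cvtColor(s['image'],cv2.COLOR_RGB2HSV)
def comp(lo,hi,P,im=hsv):
    k,l,st,ce=cv2.connectedComponentsWithStats(cv2.inRange(im,lo,hi));q=proj(s,[*P,.125])
    i=min((i for i in range(1,k) if st[i,4]>20),key=lambda i:np.hypot(*(ce[i]-q)));return st[i].tolist()
P=(.4664,.2368);print('blue',comp((108,120,40),(130,255,255),P),[proj(s,[*P,h]).round(1).tolist() for h in(.147,.111)])
P=(.5307,.2169);print('orange',comp((5,120,60),(18,255,255),P),[proj(s,[*P,h]).round(1).tolist() for h in(.147,.111)])
P=(.5475,.2806);g=((45,80,30),(85,255,255));print('green',comp(*g,P));print('green0',comp(*g,P,cv2.cvtColor(load('sc0')['image'],cv2.COLOR_RGB2HSV)))
q=proj(s,[.4839,.2984,.13]).round().astype(int);a=load('sc0')['image'];print('white diff',np.abs(a[q[1]-12:q[1]+3,q[0]-8:q[0]+8].astype(int)-s['image'][q[1]-12:q[1]+3,q[0]-8:q[0]+8]).mean())
```

```text
[0.53027189 0.21662177 0.43197023] [-0.55874119 -1.0122338   0.18137657] 0.04390738672586798 37.375
blue [299, 148, 15, 16, 73] [[308.0, 148.2], [307.0, 158.3]]
orange [300, 157, 18, 20, 269] [[309.9, 159.1], [308.9, 169.4]]
green [321, 159, 19, 20, 249]
green0 [321, 159, 19, 20, 254]
white diff 6.3625
```

Both sit where predicted and the stock cartridges are unmoved.

```bash
python3 -c "
from cell import env
print(env.sign_off())"
```

```text
the job is handed in; nothing more can be done
None
```

I stood the blue and orange cartridges together on the mat, then lowered each onto the floor of its own-colour cell; the last camera check showed both upright and the green and white ones still in place, and I handed the job in at 37 s (no verdict was returned).

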